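# Count the parcel and aim the hand scanner at its label

## Task

Log in the parcel on the desk: first push the lever of the small desk tally counter over to its stop and let it spring back, then draw the hand scanner up out of its stand, tip it nose-down by about 45 degrees and aim its window at the middle of the label on the parcel from about 15 cm away. Finish still holding the scanner there, still and raised clear of everything on the desk, and leave the parcel and the other things on the desk where they are.

Things in the scene. Friction and masses are not known exactly. Their poses are not given: they have to be found in the camera images.
- lever (a joint): Angle of the tally counter's sprung lever: 0 at rest (leaning 0.35 rad to the counter's -x side), 0.70 rad at its stop (leaning 0.35 rad to the +x side). A spring returns it when let go; pushing the pad takes about 0.5 N at first, 2 N at the stop.
- lever_pad (a point): Middle of the thumb pad (20 mm wide along y, 18 mm high, 6 mm thick) at the end of the tally counter's lever; the lever stands up out of a slot in the counter's top. The pad lies 56 mm from the pivot, about 83 mm above the desk at rest, and moves about 38 mm along the counter's +x to its stop. The counter's body leaves the pad's faces free: its top is 53 mm above the desk. This frame turns with the lever.
- counter: Desk tally counter, fixed to the desk: steel box 62 x 46 mm, 53 mm high, on a 90 x 60 mm black plate, four small white windows on its -x face, a knob on its -y side. Origin: centre of its underside; z up; the lever is pushed along its +x axis (in general away from the robot). The lever's pivot is parallel to y, 30 mm above the origin.
- stand: Black scanner stand, fixed to the desk: round foot 90 mm across with an upright socket 47 x 39 mm outside, 57 mm high, open at the top; its inside, 37 mm (x) by 29 mm (y), has its floor 12 mm above the desk (45 mm deep). Origin: centre of its underside, z up.
- scanner: Loose grey cordless hand scanner, 0.15 kg, standing upright in the stand with its handle down. Handle 34 (x) x 26 (y) mm, 97 mm long; head on top 78 mm long (x) x 40 mm wide (y) x 36 mm high, with a black bezel 46 mm wide and 38 mm high, 6 mm thick, round the window at its -x end. Origin: centre of the handle's lower end; z runs up the handle to the head; the window looks along -x. Total height 131 mm.
- scanner_head (a point): Centre of the scanner's head, half-way up it, 113 mm up from the handle's lower end and 8 mm to -x; the place to grip is here, across the 40 mm width (along the scanner's y) from above. Same axes as the scanner.
- scanner_window (a point): Centre of the scanner's window, 43 mm to the -x side of the head's centre; it looks out along the scanner's -x axis. Same axes as the scanner.
- scanner_foot (a point): Centre of the lower end of the scanner's handle.
- parcel: Loose closed cardboard carton, 150 (x) x 110 (y) x 60 mm high, 0.6 kg, lying on the desk. Origin: centre of its underside, z up.
- parcel_label (a point): Middle of the white label, 64 (x) x 90 (y) mm with black bars, flat on the carton's top face, 61 mm above the desk; it lies 30 mm to -x of the carton's middle. Same axes as the parcel.
- sticky_pad: Bystander: pad of sticky notes 62 x 62 x 16 mm, loose; leave it alone.
- desk_calculator: Bystander: calculator 115 x 68 x 16 mm, loose; leave it alone.
- glue_stick: Bystander: glue stick standing on end, 24 mm across, 88 mm high, loose; leave it alone.

How it is judged:
By the outcome, as a careful person would: the job done as asked, in the order asked, and still so for the second after the job is handed in, while the arm keeps its last pose, push and grip.
It also fails if it takes over 58 s, if anything falls off the work surface, if the arm or the gripper's body presses on something with over 40 N, if the wrist force passes 120 N, or if a joint passes its speed limit or range.

## Robot

A 6-joint arm with a two-finger parallel gripper is mounted at the origin on a cart in front of the work surface, level with it; the furniture and walls round the work are solid. World frame = base frame: x ahead of the robot, y to its left, z up, the work surface at z = 0. Lengths are in m, angles in rad, forces in N, time in s.
With the tool pointing down it reaches from about 0.35 to 0.875 m from the base axis. Payload 4.2 kg.
Tool frame: the origin (TCP) lies between the finger pads; the fingertips stand 8 mm ahead of it and the grasp point (between the pads) lies 11 mm behind it (env.tip_extent is the distance from the TCP to the fingertips, in m); z points along the fingers, y is the line along which they close (so a half turn about z gives the same grasp; the last joint's range is limited). The gripper opens to 85 mm and grips with 20 to 120 N. Pads are 22 mm wide; open, the fingers measure 114 mm over their backs; the gripper's body (76 mm by 85 mm) begins 54 mm behind the grasp point. The pads swing forward as they close: fully open they stand 13 mm farther back than shut.
Start: joints at [1.582, 0.385, 0.008, 0, -1.194, -0.259], TCP at [0.153, 0.606, 0.239] pointing down, gripper open.
Joint ranges: [-3.14, 3.14], [-1.21, 2.06], [-1.07, 1.41], [-3.16, 2.05], [-2.99, -0.16], [-3.1, 3.1]. Speed limits (rad/s): [2.79, 2.79, 3.14, 3.14, 3.14, 3.14].

## Interface

Orientations are given as a unit quaternion [x, y, z, w].
In Python, from bench import env gives the robot as it stands.
- The arm moves only by the shell command python3 -m creep 'ROWS' [OPENING]. ROWS is JSON, a list of rows, each an object with "slide": the shift along the tool's x, y, z in cm, a list of three; "twist": the turn about the tool's z in rad. A call has 1 to 10 rows; each row is the pose to reach, as a shift and turn from the pose commanded when the call began, along the tool's axes at that moment; what a row does not reach only later rows make up. A row lasts 1/10 s, in which the tool goes at most 50 mm and 8.59 degrees, less where a joint would pass 70% of its speed; a pose out of reach is approached as far as the arm can. A call with a gripper value outside its range is refused whole. OPENING is the finger opening in cm, from 0 to 8.54, set as the call begins (- or left out, the last holds). The fingers move at their own pace and stop on an object; the grip force is fixed at half the most. Time passes only in rows, so rows that repeat a pose let the fingers close. It gives the time, the measured TCP pose, the force, the opening and the grip force at its end, in the units of the state.
- env.observe(): the state, without advancing time (a new reading comes with each control period).
- env.snapshot(name): name is "side" or "top"; returns a dict with "color" (384x512x3 uint8, red, green, blue), "mtx" (3x3 intrinsics, pixels), "R" (3x3) and "t" (3): a world point X has camera coordinates R X + t. Camera axes: x right, y down, z forward; pixel columns grow to the right and rows downward; lengths in m; the calibration is good to about 2 mm. A picture is of the moment at which its call begins. There is no depth.
- env.hand_in(): hands the job in; it is judged then, once.
Trained networks look in the newest picture that a camera, given by its name, has taken for a name from the list of things; names that differ only in an ending like _2 or _b are one class to them, and where a whole thing is asked for, a point or a joint stands for the part that bears it (a point fixed in the world has none). Each returns a list of dicts, best first, with "p" (0 to 1); they miss things now and then, are a little off and sometimes report something else, mostly with a low value. They report only what shows in the picture. A call takes as long as a camera call.
- env.trace(target, camera): "mask" (384x512 bool, what is visible of it) and "extent" ([left, top, right, bottom] in pixels, round what is visible of it).
The state is a dict: "time": time; "joint_pos": joint angles; "qd": joint speeds; "tau": joint torques, N m; "position": TCP position; "eef_rot": TCP orientation; "wrist_force": force on the tool from outside, world axes, zero at the start; "moment": the same for the moment, N m; "width": finger opening in m; "finger_force": force on a finger pad.
Only numpy, scipy, OpenCV 4.12 (cv2) and the standard library are available. Lean on these libraries where they do the work, as an engineer would, in place of code of your own. Each camera call takes 0.05 s, during which the arm holds its last target. There are 200 camera calls.

## Working session

There is one attempt and no reset: what is moved stays moved. The work goes in short steps, Python scripts to look and compute and a shell command to move; the robot and the scene stay as the last step left them, time stands still between calls to the robot, and variables do not carry over. Pictures are saved under pics/ and viewed, at most 10 in all, crops included, and the job is handed in when it is done.

```bash
ls; mkdir -p pics; python3 - <<'E'
from bench import env
import cv2,numpy as np
o=env.observe(); print({k:np.round(v,3).tolist() for k,v in o.items()})
for c in ("side","top"):
    s=env.snapshot(c); cv2.imwrite(f"pics/{c}0.png",s["color"][:,:,::-1])
    print(c,np.round(s["mtx"],1).tolist(),np.round(s["R"],3).tolist(),np.round(s["t"],3).tolist())
    for n in ("counter","lever_pad","stand","scanner","parcel","parcel_label","sticky_pad","desk_calculator","glue_stick"):
        for d in env.trace(n,c)[:1]:
            m=d["mask"]; ys,xs=np.nonzero(m); r=cv2.minAreaRect(np.c_[xs,ys].astype(np.float32))
            print(n,round(d["p"],2),np.round(d["extent"]).tolist(),np.round(cv2.boxPoints(r)).tolist(),xs.mean().round(1),ys.mean().round(1))
E
```

```text
pics
{'time': 0.0, 'joint_pos': [1.582, 0.386, 0.007, -0.001, -1.194, -0.259], 'qd': [-0.001, -0.0, -0.001, 0.001, 0.002, 0.001], 'tau': [-0.001, -39.229, 18.84, 4.186, -0.005, -0.0], 'position': [0.153, 0.605, 0.238], 'eef_rot': [0.992, -0.124, -0.0, 0.001], 'wrist_force': [0.331, 0.009, -0.097], 'moment': [-0.021, 0.039, -0.003], 'finger_force': 0.0, 'width': 0.086}
side [[357.4, 0.0, 259.1], [0.0, 357.4, 189.6], [0.0, 0.0, 1.0]] [[0.241, -0.97, -0.024], [-0.524, -0.109, -0.845], [0.817, 0.217, -0.534]] [-0.097, 0.375, 0.481]
counter 0.61 [163.0, 196.0, 198.0, 231.0] [[160.0, 228.0], [167.0, 196.0], [197.0, 202.0], [191.0, 235.0]] 177.1 214.6
lever_pad 0.63 [165.0, 194.0, 175.0, 207.0] [[165.0, 198.0], [169.0, 194.0], [178.0, 203.0], [174.0, 207.0]] 171.0 200.3
stand 0.86 [345.0, 217.0, 386.0, 255.0] [[345.0, 225.0], [381.0, 216.0], [389.0, 249.0], [354.0, 258.0]] 368.7 238.5
parcel 0.64 [227.0, 199.0, 285.0, 261.0] [[226.0, 256.0], [230.0, 199.0], [281.0, 202.0], [277.0, 260.0]] 254.1 229.7
parcel_label 0.81 [227.0, 202.0, 278.0, 254.0] [[226.0, 256.0], [228.0, 199.0], [281.0, 201
[... 829 characters left out ...]
0, 356.0, 213.0] [[331.0, 213.0], [335.0, 179.0], [356.0, 181.0], [353.0, 215.0]] 343.8 196.3
scanner 0.9 [347.0, 176.0, 376.0, 219.0] [[345.0, 210.0], [356.0, 174.0], [379.0, 180.0], [368.0, 217.0]] 362.7 195.8
parcel 0.95 [218.0, 182.0, 276.0, 254.0] [[220.0, 188.0], [266.0, 182.0], [275.0, 244.0], [228.0, 250.0]] 247.3 216.1
sticky_pad 0.72 [303.0, 149.0, 320.0, 164.0] [[302.0, 160.0], [312.0, 145.0], [321.0, 152.0], [310.0, 166.0]] 311.1 155.6
desk_calculator 0.66 [349.0, 175.0, 378.0, 218.0] [[345.0, 210.0], [355.0, 174.0], [378.0, 180.0], [368.0, 216.0]] 362.6 195.7
glue_stick 0.69 [306.0, 147.0, 321.0, 162.0] [[302.0, 160.0], [312.0, 144.0], [321.0, 150.0], [311.0, 166.0]] 311.6 154.7
```

```bash
python3 - <<'E'
import cv2
for c,(x0,y0,x1,y1) in (("side",(140,160,400,300)),("top",(130,100,400,270))):
    im=cv2.imread(f"pics/{c}0.png")
    cv2.imwrite(f"pics/{c}0c.png",cv2.resize(im[y0:y1,x0:x1],None,fx=2.9,fy=2.9,interpolation=cv2.INTER_CUBIC))
E
```

```text
(no output)
```

View pics/side0c.png

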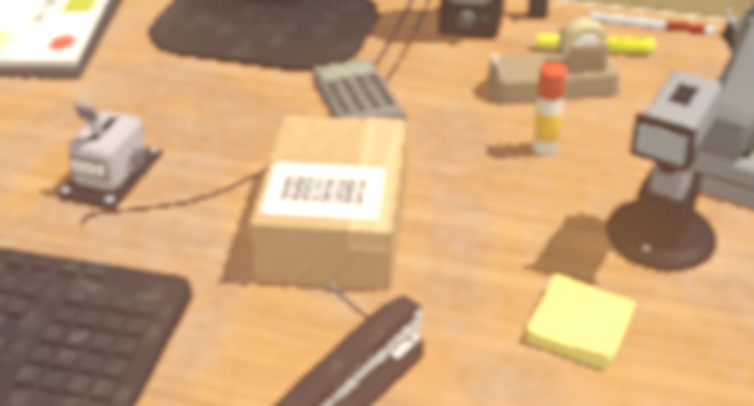

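View pics/top0c.png

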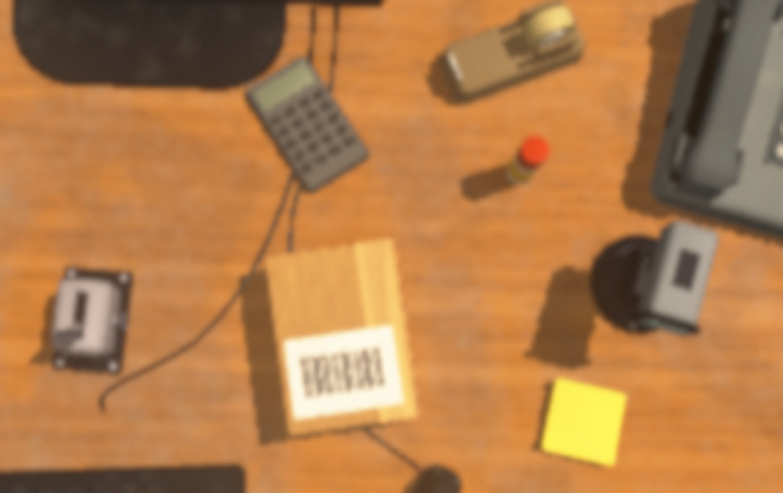

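```bash
cat > fit.py <<'E'
import numpy as np
from scipy.optimize import least_squares
K={"side":([[357.4,0,259.1],[0,357.4,189.6],[0,0,1]]),"top":([[372.2,0,262.6],[0,372.2,184.1],[0,0,1]])}
def cams():
    from bench import env
    return {c:env.snapshot(c) for c in ("side","top")}
def proj(s,X):
    c=np.asarray(X)@np.array(s["R"]).T+s["t"]; c=c@np.array(s["mtx"]).T; return c[:,:2]/c[:,2:]
def fit(S,pts,x0):
    # pts: (cam,u,v,lx,ly,lz)
    def f(p):
        c,s=np.cos(p[2]),np.sin(p[2]); r=[]
        for cam,u,v,x,y,z in pts:
            r+=list(proj(S[cam],[[p[0]+c*x-s*y,p[1]+s*x+c*y,z]])[0]-(u,v))
        return np.array(r)
    q=least_squares(f,x0,loss="soft_l1"); return q.x,f(q.x)
E
python3 - <<'E'
from fit import *; import pickle
S=cams(); pickle.dump({c:{k:S[c][k] for k in("mtx","R","t")} for c in S},open("cam.pkl","wb"))
T=lambda u,v,*l:("top",130+u/2.9,100+v/2.9,*l)
D=lambda u,v,*l:("side",140+u/2.9,160+v/2.9,*l)
a,b=.032,.045
L=dict(label=[T(284,340,a,b,.061),T(394,325,a,-b,.061),T(404,402,-a,-b,.061),T(293,419,-a,b,.061),D(268,163,a,b,.061),D(384,168,a,-b,.061),D(380,220,-a,-b,.061),D(262,212,-a,b,.061)])
a,b=.045,.03
L["counter"]=[T(68,268,a,b,.005),T(130,275,a,-b,.005),T(122,370,-a,-b,.005),T(55,362,-a,b,.005),D(110,207,-a,-b,.005),D(60,190,-a,b,.005),D(160,152,a,-b,.005)]
L["scanner"]=[T(667,223,.031,.02,.143),T(716,235,.031,-.02,.143),D(640,113,-.051,.023,.144),D(694,130,-.051,-.023,.144),D(688,167,-.051,-.023,.106),D(635,150,-.051,.023,.106),T(637,320,-.051,.023,.13),T(697,332,-.051,-.023,.13)]
L["glue"]=[T(534,151,0,0,.088),D(552,68,0,0,.086)]
L["sticky"]=[T(585,422,0,0,.016)]
for n,p in L.items():
    q,r=fit(S,p,[.5,0,0]); print(n,np.round(q,4),np.round(r,1).tolist())
E
```

```text
label [0.4563 0.0285 0.1276] [-0.1, 0.9, -1.0, 0.4, -0.2, 0.4, 0.6, 0.4, 3.0, -0.7, 0.4, -0.5, -0.7, -1.2, 0.2, -0.7]
counter [ 0.5099  0.246  -0.1239] [-0.6, -0.7, 1.5, -0.8, -0.4, 1.7, -1.2, 2.1, 1.7, -0.3, -1.2, 0.6, 2.1, -1.1]
scanner [ 0.5312 -0.2358 -0.2685] [0.1, -1.9, 0.5, -1.8, -2.0, -0.2, 1.4, -0.3, 0.6, 1.6, -2.5, 1.6, 0.2, 0.2, -0.6, 1.0]
glue [ 0.6346 -0.1339  0.    ] [0.1, -0.1, -0.1, 0.2]
sticky [ 0.4101 -0.1799  0.    ] [-0.0, -0.0]
```

The side view shows the counter at crop (105,150), its lever leaning left; the parcel's label is at (322,192) and the scanner's bezel at (664,140). In the top view the counter is at (94,319), the label at (344,372) and the scanner head at (683,273). Next I go behind the lever with the fingers shut.

```bash
cat > d.py <<'E'
import sys,numpy as np
from bench import env
from scipy.spatial.transform import Rotation as R
def delta(x,y,z,yaw=None):
    o=env.observe(); M=R.from_quat(o["eef_rot"]).as_matrix()
    y0=np.arctan2(M[1,0],M[0,0]); d=M.T@(np.array([x,y,z])-o["position"])*100
    print("slide cm",d.round(2),"twist",None if yaw is None else round(y0-yaw,3),"yaw",y0.round(3),"tilt z",M[:,2].round(3),"pos",np.round(o["position"],4),"t",round(o["time"],2),"F",np.round(o["wrist_force"],1),"w",round(o["width"],4))
if __name__=="__main__": delta(*map(float,sys.argv[1:]))
E
python3 d.py .4455 .254 .238 -.124
python3 -m creep '[{"slide":[3.7,2.7,0],"twist":-0.01},{"slide":[7.4,5.4,0],"twist":-0.03},{"slide":[11.1,8.1,0],"twist":-0.05},{"slide":[14.8,10.8,0],"twist":-0.07},{"slide":[18.5,13.5,0],"twist":-0.09},{"slide":[22.2,16.1,0],"twist":-0.1},{"slide":[25.9,18.8,0],"twist":-0.12},{"slide":[29.6,21.5,0],"twist":-0.125},{"slide":[33.3,24.2,0],"twist":-0.125},{"slide":[37,26.9,0],"twist":-0.125}]' 0
python3 d.py .4455 .254 .078 -.124
```

```text
slide cm [36.96 26.95  0.13] twist -0.124 yaw -0.248 tilt z [ 0. -0. -1.] pos [0.1533 0.6059 0.2393] t 1.1 F [ 0.3 -0.2 -1. ] w 0.0852
time: 2.1
position: [0.447, 0.2528, 0.2397]
eef_rot: [0.998, -0.061, 0.0, -0.0]
wrist_force: [1.0, 0.3, 0.6]
width: 0.0003
finger_force: 0.0
slide cm [-0.17 -0.09 16.17] twist 0.002 yaw -0.122 tilt z [ 0.001  0.001 -1.   ] pos [0.447  0.2528 0.2397] t 2.1 F [1.  0.3 0.6] w 0.0003
```

```bash

python3 -m creep '[{"slide":[0,0,4],"twist":0},{"slide":[0,0,8],"twist":0},{"slide":[0,0,11],"twist":0},{"slide":[-0.2,0,13.5],"twist":0},{"slide":[-0.2,0,15.2],"twist":0},{"slide":[-0.2,0,16.1],"twist":0},{"slide":[-0.2,0,16.1],"twist":0},{"slide":[-0.2,0,16.1],"twist":0}]'
python3 d.py .4455 .254 .078 -.124
python3 - <<'E'
from bench import env
import cv2,numpy as np
s=env.snapshot("side")["color"][170:250,140:240,::-1]; t=env.snapshot("top")["color"][150:250,120:220,::-1]
s=cv2.resize(s,(500,400),interpolation=2);t=cv2.resize(t,(300,300),interpolation=2)
cv2.imwrite("pics/a.png",np.hstack([s,np.pad(t,((0,100),(0,0),(0,0)))]))
E
```

```text
time: 2.9
position: [0.4446, 0.2551, 0.0791]
eef_rot: [0.998, -0.061, 0.001, -0.0]
wrist_force: [-0.0, 0.6, 0.5]
width: 0.0
finger_force: 0.0
slide cm [0.11 0.1  0.11] twist 0.002 yaw -0.122 tilt z [ 0.001  0.001 -1.   ] pos [0.4446 0.2551 0.0791] t 2.9 F [-0.   0.6  0.5] w 0.0
```

View pics/a.png

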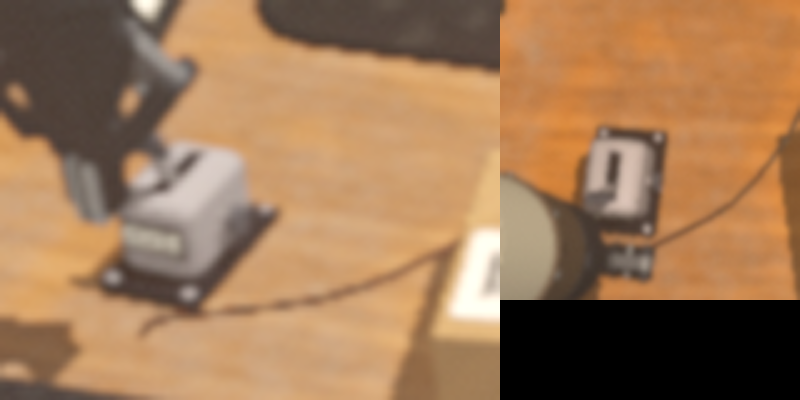

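The side part shows the shut fingers at (95,210), just behind the pad at (150,180). The top part shows only one side of the gripper, at (630,260). I'll check the lateral alignment by projecting points.

```bash
python3 - <<'E'
from fit import *;import pickle
S=pickle.load(open("cam.pkl","rb"))
P=np.array([[.4446,.2551,.071],[.4909,.2484,.083],[.510,.246,.053]])
print(((proj(S["side"],P)-[140,170])*5).round(),((proj(S["top"],P)-[120,150])*3+[500,0]).round())
E
```

```text
[[100. 211.]
 [151. 139.]
 [181. 168.]] [[594. 258.]
 [600. 197.]
 [613. 176.]]
```

```bash

python3 -m creep '[{"slide":[1,0,0],"twist":0},{"slide":[2,0,0],"twist":0},{"slide":[3,0,0],"twist":0},{"slide":[4,0,0],"twist":0},{"slide":[5,0,0],"twist":0},{"slide":[5.7,0,0],"twist":0},{"slide":[6.2,0,0],"twist":0},{"slide":[6.5,0,0],"twist":0},{"slide":[6.6,0,0],"twist":0},{"slide":[6.6,0,0],"twist":0}]'
python3 -m creep '[{"slide":[0.2,0,0],"twist":0},{"slide":[0.3,0,0],"twist":0},{"slide":[0.3,0,0],"twist":0}]'
python3 -m creep '[{"slide":[0.2,0,0],"twist":0},{"slide":[0.2,0,0],"twist":0}]'
python3 - <<'E'
from bench import env
import cv2,numpy as np
s=env.snapshot("side")["color"][170:250,140:240,::-1]
cv2.imwrite("pics/b.png",cv2.resize(s,(500,400),interpolation=2))
E
```

```text
time: 4.0
position: [0.5089, 0.2462, 0.0779]
eef_rot: [0.998, -0.061, -0.001, 0.001]
wrist_force: [-2.8, -0.3, -1.6]
width: -0.0001
finger_force: 1.2
time: 4.3
position: [0.5121, 0.2458, 0.0781]
eef_rot: [0.998, -0.061, -0.0, 0.0]
wrist_force: [-3.2, -0.1, -1.7]
width: 0.0003
finger_force: 1.4
time: 4.5
position: [0.5129, 0.2456, 0.0779]
eef_rot: [0.998, -0.062, -0.002, 0.001]
wrist_force: [-8.0, 2.0, -0.6]
width: 0.0
finger_force: 3.9
```

View pics/b.png

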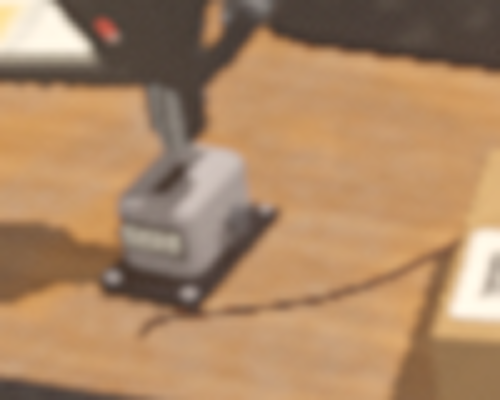

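The lever has been carried over to the far end of its slot (about (175,155)), and the force jumped from 3 to 8 N, so it is at its stop. One more millimetre to be sure, then back off.

```bash

python3 -m creep '[{"slide":[0.15,0,0],"twist":0},{"slide":[0.15,0,0],"twist":0}]'
python3 -m creep '[{"slide":[-1,0,0],"twist":0},{"slide":[-2,0,0],"twist":0},{"slide":[-4,0,0],"twist":0},{"slide":[-6,0,0],"twist":0},{"slide":[-7,0,0],"twist":0},{"slide":[-7,0,-3],"twist":0},{"slide":[-7,0,-7],"twist":0},{"slide":[-7,0,-11],"twist":0},{"slide":[-7,0,-15],"twist":0},{"slide":[-7,0,-17],"twist":0}]'
python3 d.py .5235 -.2337 .26 -.27
python3 - <<'E'
from bench import env
import cv2,numpy as np
s=env.snapshot("side")["color"][170:250,140:240,::-1]
cv2.imwrite("pics/c.png",cv2.resize(s,(500,400),interpolation=2))
E
```

```text
time: 4.75
position: [0.5133, 0.2455, 0.0777]
eef_rot: [0.998, -0.062, -0.003, 0.001]
wrist_force: [-10.4, 3.1, 0.8]
width: 0.0001
finger_force: 5.7
time: 5.75
position: [0.4484, 0.2555, 0.2533]
eef_rot: [0.998, -0.061, 0.004, -0.003]
wrist_force: [0.1, 1.1, -0.7]
width: 0.0002
finger_force: 0.0
slide cm [13.42 47.64 -0.89] twist 0.148 yaw -0.122 tilt z [ 0.008  0.006 -1.   ] pos [0.4484 0.2555 0.2533] t 5.75 F [ 0.1  1.1 -0.7] w 0.0002
```

View pics/c.png

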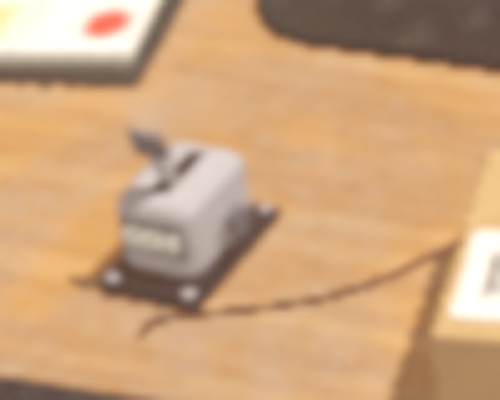

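The lever is back at rest (pad at (145,140), leaning to -x). Next, the scanner.

```bash

python3 -m creep '[{"slide":[1.3,4.5,-1],"twist":0.02},{"slide":[2.6,9.2,-2],"twist":0.04},{"slide":[3.9,13.9,-3],"twist":0.06},{"slide":[5.3,18.6,-3],"twist":0.08},{"slide":[6.6,23.3,-3],"twist":0.1},{"slide":[7.9,28,-3],"twist":0.12},{"slide":[9.2,32.7,-3],"twist":0.14},{"slide":[10.5,37.4,-3],"twist":0.148},{"slide":[11.8,42.1,-3],"twist":0.148},{"slide":[13,46.5,-3],"twist":0.148}]' 6.4
python3 -m creep '[{"slide":[0.4,1.1,0],"twist":0},{"slide":[0.4,1.1,0],"twist":0},{"slide":[0.4,1.1,0],"twist":0}]'
python3 d.py .5235 -.2337 .18 -.27
python3 - <<'E'
from bench import env
import cv2,numpy as np
s=env.snapshot("side")["color"][130:270,300:450,::-1]; t=env.snapshot("top")["color"][120:250,280:420,::-1]
cv2.imwrite("pics/d.png",np.hstack([cv2.resize(s,(429,400),interpolation=2),cv2.resize(t,(371,344),interpolation=2)[:400] if 0 else np.pad(cv2.resize(t,(371,344),interpolation=2),((0,56),(0,0),(0,0)))]))
E
```

```text
time: 6.8
position: [0.519, -0.2257, 0.2788]
eef_rot: [0.991, -0.135, 0.001, 0.0]
wrist_force: [0.1, 0.6, 0.0]
width: 0.0641
finger_force: 0.0
time: 7.1
position: [0.5195, -0.2345, 0.2783]
eef_rot: [0.991, -0.135, 0.0, -0.0]
wrist_force: [-0.2, 0.6, -0.5]
width: 0.0643
finger_force: 0.0
slide cm [ 0.37 -0.18  9.83] twist -0.001 yaw -0.271 tilt z [ 0. -0. -1.] pos [ 0.5195 -0.2345  0.2783] t 7.1 F [-0.2  0.6 -0.5] w 0.0643
```

View pics/d.png

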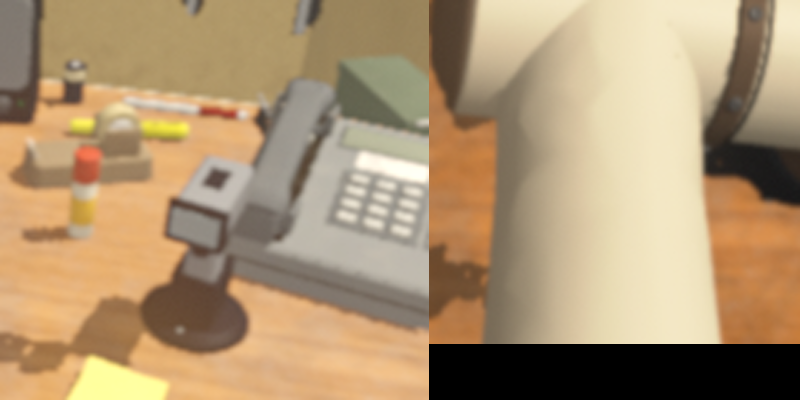

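```bash
python3 - <<'E'
from fit import *;import pickle,cv2
S=pickle.load(open("cam.pkl","rb"))
P=[np.array(S[c]["mtx"])@np.c_[S[c]["R"],S[c]["t"]] for c in("side","top")]
def tri(a,b):
    x=cv2.triangulatePoints(P[0],P[1],np.float64(a),np.float64(b))[:,0]; return (x[:3]/x[3]).round(3)
print(tri((383,205),(358,165.5)))
f=lambda p:((proj(S["side"],p)-[300,130])*2.86).round()
print(f([[.5195,-.2345,.27]]))
# predicted finger outer corners at z=.106, and phone points seen from top
M=np.array([[np.cos(-.27),-np.sin(-.27)],[np.sin(-.27),np.cos(-.27)]])
for z in(.106,.06):
  Q=[[*(np.array([.5235,-.2337])+M@np.array(v)),z] for v in((.011,-.047),(.011,-.032),(-.011,-.047))]
  print(np.round(Q,3).tolist(),((proj(S["top"],Q)-[130,100])*2.9).round().tolist())
E
```

```text
[ 0.608 -0.259  0.053]
[[242.  27.]]
[[0.522, -0.282, 0.106], [0.526, -0.267, 0.106], [0.5, -0.276, 0.106]] [[728.0, 279.0], [710.0, 274.0], [722.0, 305.0]]
[[0.522, -0.282, 0.06], [0.526, -0.267, 0.06], [0.5, -0.276, 0.06]] [[709.0, 286.0], [691.0, 281.0], [704.0, 311.0]]
```

```bash

python3 -m creep '[{"slide":[0.4,-0.1,3],"twist":0},{"slide":[0.4,-0.1,6.5],"twist":0},{"slide":[0.4,-0.1,10],"twist":0},{"slide":[0.4,-0.1,12.5],"twist":0},{"slide":[0.4,-0.1,14.2],"twist":0},{"slide":[0.4,-0.1,15.4],"twist":0},{"slide":[0.4,-0.1,16.1],"twist":0},{"slide":[0.4,-0.1,16.3],"twist":0},{"slide":[0.4,-0.1,16.3],"twist":0}]'
python3 - <<'E'
from bench import env
import cv2,numpy as np
s=env.snapshot("side")["color"][130:270,300:450,::-1]
cv2.imwrite("pics/e.png",cv2.resize(s,(643,600),interpolation=2))
E
python3 d.py .5235 -.2337 .114 -.27
```

```text
time: 8.1
position: [0.524, -0.2347, 0.1159]
eef_rot: [0.991, -0.135, 0.001, 0.0]
wrist_force: [-0.3, 0.3, 0.5]
width: 0.0644
finger_force: 0.0
slide cm [-0.1  -0.1   0.22] twist -0.0 yaw -0.27 tilt z [ 0.002 -0.    -1.   ] pos [ 0.5242 -0.2349  0.1162] t 8.15 F [ 0.2 -0.  -0.4] w 0.064
```

View pics/e.png

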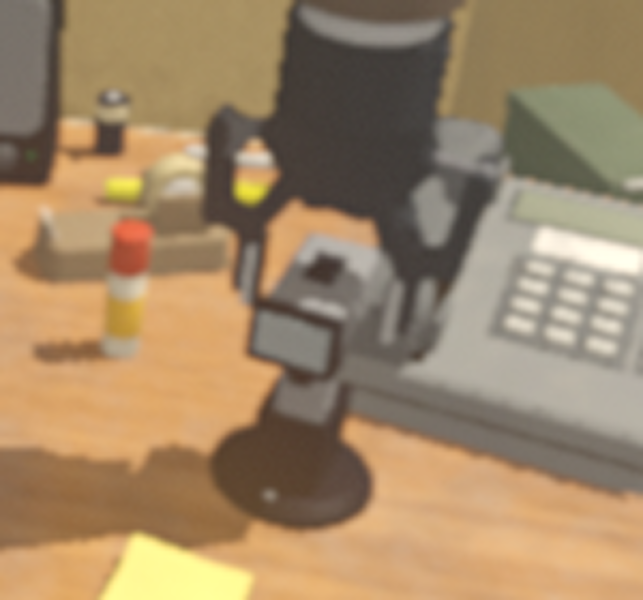

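The fingers straddle the head, with tips at (245,290) and (405,345) and the head between. Closing.

```bash

python3 -m creep '[{"slide":[0,0,0],"twist":0},{"slide":[0,0,0],"twist":0},{"slide":[0,0,0],"twist":0},{"slide":[0,0,0],"twist":0},{"slide":[0,0,0],"twist":0},{"slide":[0,0,0],"twist":0}]' 3
python3 d.py .5235 -.2337 .114 -.27
python3 -m creep '[{"slide":[0,0,-0.5],"twist":0},{"slide":[0,0,-1],"twist":0},{"slide":[0,0,-1.5],"twist":0},{"slide":[0,0,-2],"twist":0},{"slide":[0,0,-2.5],"twist":0},{"slide":[0,0,-3],"twist":0},{"slide":[0,0,-3.5],"twist":0},{"slide":[0,0,-3.7],"twist":0},{"slide":[0,0,-3.7],"twist":0}]'
```

```text
time: 8.75
position: [0.5243, -0.2351, 0.1164]
eef_rot: [0.991, -0.135, 0.001, 0.0]
wrist_force: [-0.4, 1.0, 6.1]
width: 0.0396
finger_force: 59.8
slide cm [-0.11 -0.11  0.24] twist -0.0 yaw -0.27 tilt z [ 0.002 -0.001 -1.   ] pos [ 0.5243 -0.2351  0.1164] t 8.75 F [-0.4  1.   6.1] w 0.0396
time: 9.65
position: [0.5238, -0.2349, 0.1528]
eef_rot: [0.991, -0.135, 0.0, 0.0]
wrist_force: [-1.0, 0.1, -0.6]
width: 0.0395
finger_force: 59.4
```

Gripped (width 39.6 mm) and drawn up about 37 mm. The foot is still ~8 mm inside the socket. The tool can't be tilted by these moves, so I'll pivot the scanner in the pads by swinging the head toward -x, with the handle bearing on the socket's front rim.

```bash

python3 -m creep '[{"slide":[-1.06,0,0],"twist":0},{"slide":[-1.98,0,0],"twist":0},{"slide":[-2.9,0,0.12],"twist":0},{"slide":[-3.8,0,0.3],"twist":0},{"slide":[-3.8,0,0.3],"twist":0}]'
python3 - <<'E'
from bench import env
import cv2,numpy as np
s=env.snapshot("side")["color"][130:270,300:450,::-1]
cv2.imwrite("pics/f.png",cv2.resize(s,(643,600),interpolation=2))
E
```

```text
time: 10.15
position: [0.4871, -0.2245, 0.1502]
eef_rot: [0.991, -0.135, 0.002, -0.0]
wrist_force: [4.2, 0.1, -0.0]
width: 0.0395
finger_force: 61.6
```

View pics/f.png

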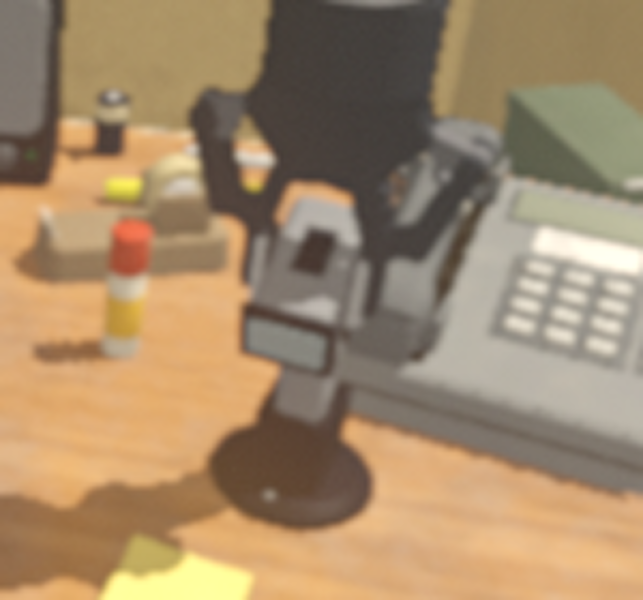

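The scanner is tipping nose-down as planned: bezel at (288,338), foreshortened, handle still in the socket at (305,395), only 4 N. I'll carry on along the arc.

```bash

python3 -m creep '[{"slide":[-0.87,0,0.3],"twist":0},{"slide":[-1.72,0,0.65],"twist":0},{"slide":[-2.53,0,1.07],"twist":0},{"slide":[-3.3,0,1.57],"twist":0},{"slide":[-4.0,0,2.1],"twist":0},{"slide":[-4.25,0,2.3],"twist":0},{"slide":[-4.25,0,2.3],"twist":0}]'
python3 -m creep '[{"slide":[0,0,-2],"twist":0},{"slide":[0,0,-5],"twist":0},{"slide":[0,0,-8],"twist":0},{"slide":[0,0,-10],"twist":0},{"slide":[0,0,-10],"twist":0}]'
python3 - <<'E'
from bench import env
import cv2,numpy as np
s=env.snapshot("side")["color"][100:240,300:450,::-1]
cv2.imwrite("pics/g.png",cv2.resize(s,(643,600),interpolation=2))
E
python3 d.py .5 -.2 .2 -.27
```

```text
time: 10.9
position: [0.4448, -0.2131, 0.1258]
eef_rot: [0.991, -0.135, -0.001, -0.0]
wrist_force: [1.0, 0.3, 1.0]
width: 0.0395
finger_force: 64.9
time: 11.4
position: [0.4447, -0.2131, 0.2269]
eef_rot: [0.991, -0.135, -0.001, -0.0]
wrist_force: [0.6, -0.9, -1.8]
width: 0.0395
finger_force: 64.4
slide cm [ 5.07 -2.73  2.48] twist -0.002 yaw -0.272 tilt z [-0.005  0.002 -1.   ] pos [ 0.4439 -0.2128  0.2251] t 11.45 F [ 0.4 -0.2 -2.1] w 0.0395
```

View pics/g.png

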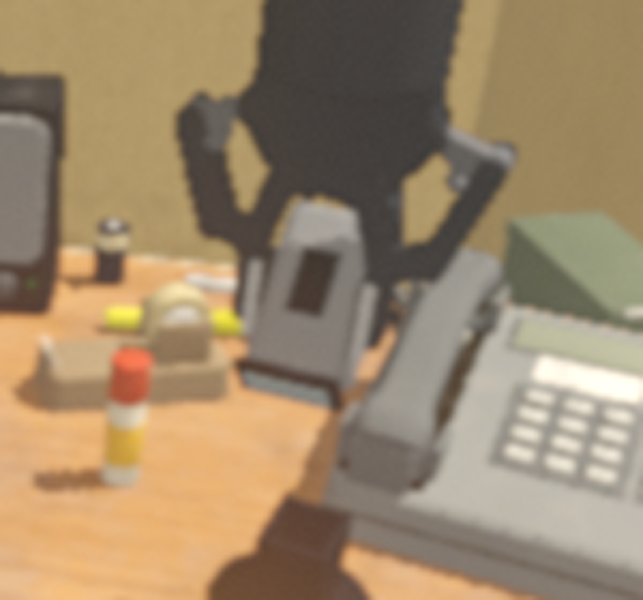

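```bash
cat > tilt.py <<'E'
from fit import *;import pickle
S=pickle.load(open("cam.pkl","rb"))
pts=[(298,200,.039,.02,.018),(358,212,.039,-.02,.018),(241,370,-.043,.023,.019),(338,392,-.043,-.023,.019),(248,388,-.043,.023,-.019),(333,406,-.043,-.023,-.019)]
G=np.array([.4445,-.213,.2375]); ya=-.271
X=np.array([np.cos(ya),np.sin(ya),0]);Y=np.array([-X[1],X[0],0]);Z=np.array([0,0,1.])
def f(p):
    th,a,b=p; xs=X*np.cos(th)+Z*np.sin(th); zs=-X*np.sin(th)+Z*np.cos(th)
    P=[G+a*X+b*Z+x*xs+y*Y+z*zs for *_,x,y,z in pts]
    return np.r_[(((proj(S["side"],P)-[300,100])*4.287-np.array([q[:2] for q in pts]))/4.287).ravel(),(p[1:]/.003)]
q=least_squares(f,[.7,0,0],loss="soft_l1"); print(np.degrees(q.x[0]),q.x[1:],f(q.x).round(1))
E
python3 tilt.py
```

```text
48.95698820354216 [ 0.00671586 -0.00042042] [-2.8 -1.5  5.  -0.1 -3.6 -0.3 -1.2  0.8 -2.3 -0.5  1.7  1.3  2.2 -0.1]
```

```bash
cat > tilt2.py <<'E'
import re
src=open("tilt.py").read().split("def f(p)")
exec(src[0])
def back(u,v,z):
    c=S["side"]; K=np.array(c["mtx"]);R=np.array(c["R"]);t=np.array(c["t"])
    d=R.T@np.linalg.solve(K,[u,v,1]); o=-R.T@t; return o+d*(z-o[2])/d[2]
H=np.array([.5235,-.2337,.125]); L=[]
for u,v in((318,252),(350,258),(335,283),(303,277)):
    w=back(300+u/4.287,130+v/4.287,.143)-H; L.append((w@X,w@Y,.018))
print(np.round(L,3).tolist())
pts=pts[2:]+[(*a,*b) for a,b in zip(((303,247),(338,252),(325,314),(289,308)),L)]
exec("def f(p)"+src[1])
E
python3 tilt2.py
```

```text
[[0.013, 0.004, 0.018], [0.015, -0.011, 0.018], [-0.012, -0.01, 0.018], [-0.014, 0.005, 0.018]]
49.27035085397357 [0.00461896 0.00315672] [-3.7 -1.3 -1.2 -0.3 -2.4 -1.5  1.7  0.2  0.5  1.   1.3  0.8 -0.4  0.1
 -0.7  0.5  1.5  1.1]
```

The picture shows the scanner out of the stand, nose down about 47–49°, bezel edge at (290,385). Now to the aiming pose over the parcel.

```bash
python3 d.py .581 -.006 .194 -.27
```

```text
slide cm [  7.68 -23.59   3.08] twist -0.002 yaw -0.272 tilt z [-0.005  0.002 -1.   ] pos [ 0.4439 -0.2128  0.2251] t 11.45 F [ 0.4 -0.2 -2.1] w 0.0395
```

```bash

python3 -m creep '[{"slide":[0.6,-2,0],"twist":0},{"slide":[1.5,-5,0],"twist":0},{"slide":[2.6,-8.5,0],"twist":0},{"slide":[3.8,-12,0],"twist":0},{"slide":[5,-15.5,0],"twist":0},{"slide":[6,-18.5,0.5],"twist":0},{"slide":[6.8,-21,1.3],"twist":0},{"slide":[7.4,-22.7,2.2],"twist":0},{"slide":[7.7,-23.6,3],"twist":0},{"slide":[7.7,-23.6,3],"twist":0}]'
python3 -m creep '[{"slide":[0,0,0],"twist":0},{"slide":[0,0,0],"twist":0}]'
python3 d.py .581 -.006 .194 -.27
python3 - <<'E'
from bench import env
import cv2,numpy as np
s=env.snapshot("side")["color"][130:270,200:350,::-1]
cv2.imwrite("pics/h.png",cv2.resize(s,(643,600),interpolation=2))
E
```

```text
time: 12.45
position: [0.5818, -0.0063, 0.1931]
eef_rot: [0.991, -0.135, -0.003, 0.001]
wrist_force: [-1.2, 0.3, -1.4]
width: 0.0393
finger_force: 64.4
time: 12.65
position: [0.5829, -0.0075, 0.1967]
eef_rot: [0.991, -0.136, 0.0, 0.0]
wrist_force: [0.5, -0.1, -1.7]
width: 0.0392
finger_force: 64.4
slide cm [-0.22 -0.09  0.27] twist -0.002 yaw -0.272 tilt z [ 0. -0. -1.] pos [ 0.5829 -0.0075  0.1967] t 12.65 F [ 0.5 -0.1 -1.7] w 0.0392
```

View pics/h.png

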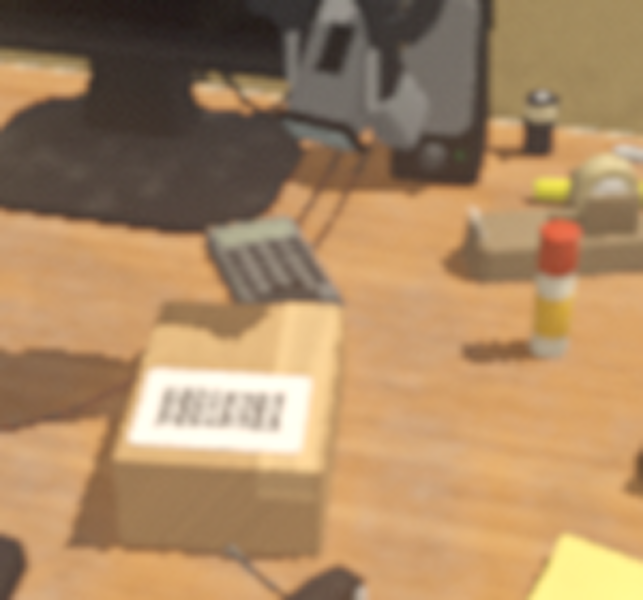

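```bash
cat > tilt3.py <<'E'
src=open("tilt.py").read().split("def f(p)")
exec(src[0])
G=np.array([.5829,-.0075,.2077])
L=[(.0135,.0075,.018),(.0135,-.0075,.018),(-.0135,-.0075,.018),(-.0135,.0075,.018)]
pts=[(280,112,-.043,.023,.019),(366,148,-.043,-.023,.019),(290,133,-.043,.023,-.019),(352,154,-.043,-.023,-.019)]+[(*a,*b) for a,b in zip(((330,22),(357,27),(343,75),(316,68)),L)]
body=src[1].replace("[300,100]","[200,130]")
exec("def f(p)"+body)
for th in (q.x[0],np.radians(45)):
    xs=X*np.cos(th)+Z*np.sin(th); zs=-X*np.sin(th)+Z*np.cos(th)
    P=[G+x*xs+y*Y+z*zs for x,y,z in((-.009,-.013,-.113),(.025,-.013,-.113),(-.009,.013,-.113),(.025,.013,-.113),(-.009,-.013,-.018),(.025,-.013,-.018))]
    print(((proj(S["side"],P)-[200,130])*4.287).round().tolist())
E
python3 tilt3.py
```

```text
45.36468428855746 [ 0.00935141 -0.00139155] [-2.2  0.  -4.7 -4.3  1.1  0.4  3.6 -0.4 -0.   0.3 -0.6  0.3 -1.1 -0.2
 -0.5  0.2  3.1 -0.5]
[[410.0, 150.0], [427.0, 99.0], [371.0, 141.0], [389.0, 91.0], [363.0, 96.0], [382.0, 40.0]]
[[409.0, 151.0], [427.0, 100.0], [371.0, 142.0], [389.0, 92.0], [363.0, 96.0], [382.0, 41.0]]
```

The parcel is undisturbed (label at (222,410)). The scanner is over its far side with the bezel at (320,130), and the handle's end at (415,145) matches a tilt of about 46°. A small correction of 4 mm down, then settle and hand in.

```bash

python3 -m creep '[{"slide":[0,0,0.2],"twist":0},{"slide":[0,0,0.4],"twist":0},{"slide":[0,0,0.4],"twist":0},{"slide":[0,0,0.4],"twist":0},{"slide":[0,0,0.4],"twist":0},{"slide":[0,0,0.4],"twist":0},{"slide":[0,0,0.4],"twist":0},{"slide":[0,0,0.4],"twist":0}]'
python3 d.py .5829 -.0075 .1927 -.27
```

```text
time: 13.5
position: [0.5834, -0.0065, 0.1923]
eef_rot: [0.991, -0.135, 0.0, 0.0]
wrist_force: [1.2, -0.5, -1.1]
width: 0.0391
finger_force: 64.4
slide cm [-0.02  0.11 -0.04] twist -0.001 yaw -0.271 tilt z [ 0. -0. -1.] pos [ 0.5834 -0.0065  0.1923] t 13.5 F [ 1.2 -0.5 -1.1] w 0.0391
```

```bash
python3 -c "
from bench import env
print(env.hand_in())"
```

```text
the job is handed in; nothing more can be done
None
```

I pushed the counter's lever to its stop, it sprang back, and I handed the job in with the scanner held still over the parcel, nose-down at about 46° (±2°), aimed at the middle of the label from about 15 cm. The tilt and aim are estimates from the images and the arm's position. The hand-in gave no verdict.

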